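# Put the glue scraper away in the leaning slot under the shelf

## Task

The orange-handled glue scraper has dried: lift it out of the dark drying block and slide its blade down into the leaning slot of the plywood rack, in under the rack's low shelf, until it is fully home. Keep hold of it until the blade is all but at the bottom, do not just drop it in, then let go and leave it there; do not disturb the glue bottle, sanding block, handscrew clamp or offcut.

Things in the scene. Friction and masses are not known exactly. Their poses are not given: they have to be found in the camera images.
- scraper: Loose glue scraper, 198 mm long, 0.16 kg. Origin: centre of the blade's lower edge; z up the tool to the handle end, y along blade width, x thickness. Steel blade 70 (y) x 4 (x), z 0-95 mm; brass collar 36 x 16, z 89-101; orange handle 30 (y) x 22 (x), black end cap, z 101-198. Both faces alike, either way round will do. Starts upright in the drying block, lowest 45 mm inside.
- dry_block: Fixed dark wood drying block, 90 (x) x 120 (y) x 60 (z) mm, origin at the centre of its underside. An upright slot, 7 (x) x 76 (y) mm and 45 mm deep, opens at the centre of its top.
- rack: Fixed plywood rack, open front at its -x, z up. Origin on the bench straight below the slot mouth. Base x -60 to 130, y -75 to 75, z 0-14 mm, carrying the leaning slotted block (slot). A shelf overhangs that: x 12 to 130, y -75 to 75, z 185-200 mm, with a tin and a carton fixed on it (to z 245, x 70-120). Rear posts x 97-127.
- slot: Fixed pale wood block with the target slot. Origin: centre of the slot mouth, 100 mm above the bench. z points out of the slot, leaning 28 degrees from vertical to the rack's front (-x); the blade goes in along -z. Slot 9 (x) x 78 (y) mm, 75 deep (flat floor at z -75), 3 mm chamfer. Block 45 (x) x 106 (y), z -85 to 0. Home: blade edge on the slot floor, handle leaning out to the front.
- glue_bottle: Bystander: yellow glue bottle, 62 mm diameter, 190 mm tall, upright; origin at the centre of its underside.
- sanding_block: Bystander: cork sanding block 70 x 50 x 32 mm; origin at the centre of its underside.
- handscrew: Bystander: wooden handscrew clamp lying flat, jaws 190 mm long (x), about 320 mm over its two handles (y), 36 mm high; origin at the centre of its underside.
- offcut: Bystander: plywood offcut 160 (x) x 70 (y) x 36 mm; origin at the centre of its underside.

How it is judged:
By the outcome, as a careful person would: the job done as asked, in the order asked, and still so for the second after the job is handed in, with the robot touching nothing.
It also fails if it takes over 53 s, if anything falls off the work surface, if the arm or the gripper's body presses on something with over 40 N, if the wrist force passes 120 N, or if a joint passes its speed limit or range.

## Robot

A 7-joint arm with a two-finger parallel gripper is mounted at the origin on the work surface. World frame = base frame: x ahead of the robot, y to its left, z up, the work surface at z = 0. Lengths are in m, angles in degrees, forces in N, time in s.
With the tool pointing down it reaches from about 0.425 to 0.925 m from the base axis. Payload 6.8 kg.
Tool frame: the origin (TCP) lies midway between the tips of the shut fingers; the grasp point (between the pads) lies manip.tcp_to_grasp behind it (manip.tcp_to_grasp is the distance from the TCP to the grasp point, in m); z points along the fingers, y is the line along which they close (so a half turn about z gives the same grasp; the last joint's range is limited). The gripper opens to 85 mm and grips with 20 to 120 N. Pads are 22 mm wide; open, the fingers measure 114 mm over their backs; the gripper's body (76 mm by 85 mm) begins 54 mm behind the grasp point. The pads swing forward as they close: fully open they stand 13 mm farther back than shut.
Start: joints at [-79.131, 27.33, 1.283, 89.118, -0.659, 63.558, -4.761], TCP at [0.198, 0.645, 0.231] pointing down, gripper open.
Joint ranges: [-169.35, 169.35], [-19.33, 120.38], [-80.79, 83.38], [13.8, 139.57], [-78.32, 258.32], [9.67, 109.79], [-169.56, 169.56]. Speed limits (degrees/s): [136.94, 136.94, 180, 180, 180, 180, 180].

## Interface

Orientations are given as a 3x3 rotation matrix whose columns are the frame's x, y, z axes.
In Python, from rig import manip gives the robot as it stands.
- The arm moves only by the tool step_arm, never from a script. Its argument "moves" is a list of rows, each an object with "grip": the opening, from 0 (shut) to 1 (fully open); "travel": the shift along the tool's x, y, z in units of 0.02 m (1.0 is 0.02 m), a list of three; "turn": the turn about the tool's z in units of 360 degrees (1.0 is 360 degrees). In form: [{"grip": grip, "travel": [dx, dy, dz], "turn": turn}, ...]. A call has exactly 10 rows; each row shifts and turns the commanded pose from where the row before left it, along the tool's axes as they then stand; what a row does not reach is not made up. A row lasts 1/10 s, in which the tool goes at most 50 mm and 8.59 degrees, less where a joint would pass 70% of its speed; a pose out of reach is approached as far as the arm can. A call with a number of a shift or a turn outside -1 to 1 is refused whole. A call with a gripper value outside its range is refused whole. The fingers move at their own pace and stop on an object; the grip force is fixed at half the most. Time passes only in rows, so rows that do not move let the fingers close, or fill a call up. It gives the time, the measured TCP pose, the force, the opening and the grip force at its end, in the units of the state.
- manip.get_state(): the state, without advancing time (a new reading comes with each control period).
- manip.camera(name): name is "side" or "top"; returns (picture, depth): 480x640x3 uint8, red, green, blue; 480x640 float32, m along the optical axis (not along the pixel's ray), 0 where there is no reading.
- manip.camera_params(name): a dict with "K" (3x3 intrinsics, pixels), "D" ([k1, k2, p1, p2, k3] as OpenCV has them; the pictures are not rectified), "rvec" (rotation vector, rad) and "tvec" (3), from world to camera coordinates, as OpenCV has them. Camera axes: x right, y down, z forward; pixel columns grow to the right and rows downward; lengths in m; the calibration is good to about 2 mm. A picture is of the moment at which its call begins. camera_params takes no time and is no camera call.
- manip.hand_in(): hands the job in; it is judged then, once.
The state is a dict: "time": time; "joint_positions": joint angles; "joint_vel": joint speeds; "tau": joint torques, N m; "eef_pos": TCP position; "tool_rot": TCP orientation; "ft_force": force on the tool from outside, world axes, zero at the start; "ft_torque": the same for the moment, N m; "width": opening from 0.0 (shut) to 1.0 (fully open); "finger_force": force on a finger pad.
Only numpy, scipy, OpenCV 4.12 (cv2) and the standard library are available. Lean on these libraries where they do the work, as an engineer would, in place of code of your own. Each camera call takes 0.05 s, during which the arm holds its last target. There are 200 camera calls.

## Working session

There is one attempt and no reset: what is moved stays moved. The work goes in short steps, Python scripts to look and compute and a tool call to move; the robot and the scene stay as the last step left them, time stands still between calls to the robot, and variables do not carry over. Pictures are saved under pics/ and viewed, at most 10 in all, crops included, and the job is handed in when it is done.

Besides the shell and the picture viewer there is one more tool, called after "Request:" as a command line: name --argument value ..., lists and objects as JSON in quotes. step_arm: Moves the arm, as the interface text tells. Shifts and turns lie within -1 to 1; 1 stands for 0.02 m of shift or 360 degrees of turn. Its arguments: {"type":"object","properties":{"moves":{"type":"array"}},"required":["moves"]}

```bash
mkdir -p pics; ls; python3 - <<'E'
from rig import manip
import cv2,numpy as np
print(manip.tcp_to_grasp, manip.get_state())
for n in("side","top"):
    p,d=manip.camera(n); cv2.imwrite(f"pics/{n}0.png",p[:,:,::-1]); np.savez(f"{n}0.npz",p=p,d=d)
    c=manip.camera_params(n); print(c)
E
```

```text
pics
0.0187 {'time': 0.0, 'joint_positions': array([-79.12873122,  27.37544569,   1.28099852,  89.17828629,
        -0.65937844,  63.55765413,  -4.76107327]), 'joint_vel': array([ 0.11372223, -0.00294628,  0.092892  ,  0.03109866,  0.05313901,
        0.01632564,  0.00296351]), 'tau': array([ 5.83587662e-04, -5.96438956e+01,  1.60837054e+00, -2.81191814e+01,
        1.25367130e-02,  9.35553282e-03, -1.84676901e-05]), 'eef_pos': array([0.19793162, 0.64470996, 0.23033034]), 'tool_rot': array([[-9.55974403e-01,  2.93449792e-01, -4.01730848e-04],
       [ 2.93450035e-01,  9.55972772e-01, -1.77066322e-03],
       [-1.35556999e-04, -1.81059664e-03, -9.99998352e-01]]), 'ft_force': array([-0.16056474, -0.24954431,  0.28652177]), 'ft_torque': array([ 0.01903086, -0.00797399,  0.00625044]), 'finger_force': 0.0, 'width': 0.997081016424127}
{'K': array([[458.19192901,   0.        , 308.49110795],
       [  0.        , 458.19192901, 239.8864367 ],
       [  0.        ,   0.        ,   1.        ]]), 'D': array([-0.02006246,  0.        ,  0.        ,  0.        ,  0.        ]), 'rvec': array([ 2.04677971, -0.16518501,  0.08987421]), 'tvec': array([-0.57157342,  0.1396317 ,  1.25002837])}
{'K': array([[624.78744525,   0.        , 336.5427525 ],
       [  0.        , 624.78744525, 240.86999006],
       [  0.        ,   0.        ,   1.        ]]), 'D': array([-0.14073294,  0.        ,  0.        ,  0.        ,  0.        ]), 'rvec': array([ 2.15229071, -2.11883486,  0.19170498]), 'tvec': array([-0.02189772,  0.61556967,  1.6576355 ])}
```

View pics/side0.png

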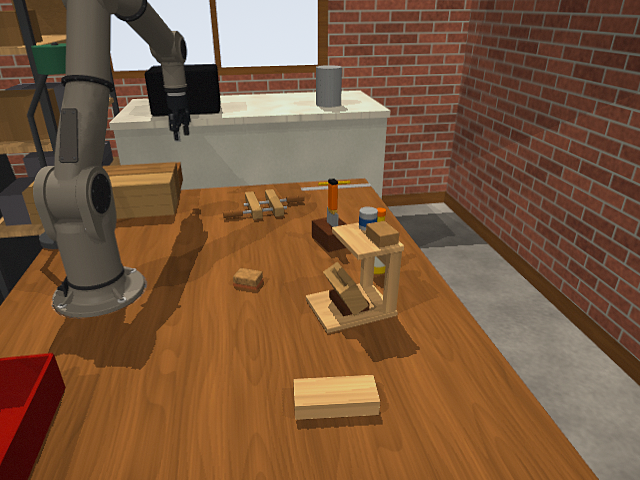

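View pics/top0.png

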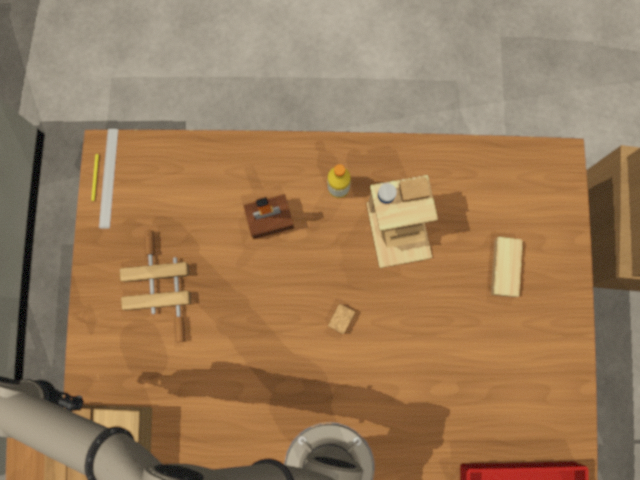

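The side view shows the scraper upright in the drying block at about (333,200) and the rack at about (355,275). In the top view the block is at (268,215), the bottle at (340,182) and the rack at (402,220). The tool can't be tilted, so I'll grip the handle across its width and swing the scraper in the grip by pushing the blade against the block. First I'll measure the poses from depth.

```bash
cat > h.py <<'E'
import cv2,numpy as np
from rig import manip
def cloud(n,d):
    c=manip.camera_params(n);v,u=np.mgrid[0:480,0:640]
    q=cv2.undistortPoints(np.stack([u,v],-1).reshape(-1,1,2).astype(float),c["K"],c["D"]).reshape(480,640,2)
    X=np.dstack([q*d[...,None],d]); R=cv2.Rodrigues(c["rvec"])[0]
    return (X-c["tvec"])@R
def proj(n,P):
    c=manip.camera_params(n); return cv2.projectPoints(np.asarray(P,float).reshape(-1,1,3),c["rvec"],c["tvec"],c["K"],c["D"])[0].reshape(-1,2)
def snap(n,name,box=None,s=1):
    p,d=manip.camera(n);np.savez(f"{name}.npz",p=p,d=d);crop(p,name,box,s);return p,d
def crop(p,name,box,s):
    if box: u0,v0,u1,v1=box;p=p[v0:v1,u0:u1]
    cv2.imwrite(f"pics/{name}.png",cv2.resize(p[:,:,::-1],None,fx=s,fy=s,interpolation=cv2.INTER_CUBIC))
E
python3 - <<'E'
from h import *
C={}
for n in("top","side"):
    z=np.load(n+"0.npz");W=cloud(n,z["d"]);C[n]=(W,z["p"])
    print(n,"bench z",np.percentile(W[...,2][300:320,200:300] if n=="top" else W[300:360,180:260,2],[5,50,95]))
def rect(W,m,lab):
    m=cv2.morphologyEx(m.astype(np.uint8),cv2.MORPH_OPEN,np.ones((2,2),np.uint8))>0
    if m.sum()<5: print(lab,"few");return
    P=W[m]; r=cv2.minAreaRect(P[:,:2].astype(np.float32)*1000); print(lab,m.sum(),np.round(r[0],1),np.round(r[1],1),round(r[2],2),"z",np.round(np.median(P[:,2]),4))
W,p=C["top"];x,y,z=W[...,0],W[...,1],W[...,2]
def roi(u0,v0,u1,v1):
    m=np.zeros((480,640),bool);m[v0:v1,u0:u1]=1;return m
rect(W,roi(235,185,305,250)&(abs(z-.06)<.008),"dry")
rect(W,roi(235,185,305,250)&(z>.18),"scr top")
rect(W,roi(360,170,450,235)&(abs(z-.2)<.008),"shelf")
rect(W,roi(360,170,450,280)&(abs(z-.014)<.006),"base")
rect(W,roi(320,160,355,200)&(z>.1),"bottle")
rect(W,roi(320,300,360,340)&(abs(z-.032)<.006),"sand")
rect(W,roi(485,225,530,305)&(abs(z-.036)<.006),"offcut")
rect(W,roi(110,220,200,350)&(z>.02),"handscrew")
W,p=C["side"];z=W[...,2]
hsv=cv2.cvtColor(p,cv2.COLOR_RGB2HSV)
rect(W,roi(320,175,345,225)&(z>.1),"scr side")
m=roi(325,180,342,225)&(z>.08);print(np.round(W[m].min(0),3),np.round(W[m].max(0),3))
rect(W,roi(300,220,410,260)&(abs(z-.2)<.008),"shelf side")
for n,b in(("top",(360,165,450,275)),):
    crop(C[n][1],"rack_top",b,5)
crop(C["side"][1],"rack_side",(295,170,415,335),3.6)
E
```

```text
top bench z [-0.00773702 -0.00074232  0.00656776]
side bench z [-0.00155645  0.00064662  0.00275531]
dry 1016 [520.7 124.4] [449.7 121.2] 17.48 z 0.0592
scr top 132 [702.  181.4] [56.6 27.8] 13.35 z 0.2093
shelf 1660 [ 596.6 -106.2] [180.6 554.8] 50.82 z 0.1996
base 997 [ 503.8 -154. ] [212.9 420.8] 76.36 z 0.0132
bottle 421 [584.4   1.9] [ 60.3 516.4] 83.97 z 0.1319
sand 377 [403.9 -31.1] [50.  69.2] 63.13 z 0.0309
offcut 1184 [ 489.5 -270.4] [172.9 607.8] 15.62 z 0.0354
handscrew 2225 [389.  319.8] [613.5 227.7] 58.26 z 0.0329
scr side 347 [ 598.9 -204.3] [1872.    32.5] 77.17 z 0.1551
[ 0.407 -1.12   0.081] [0.698 0.214 0.698]
shelf side 1152 [ 576.1 -471.3] [1330.1  175.7] 67.86 z 0.2009
```

View pics/rack_top.png

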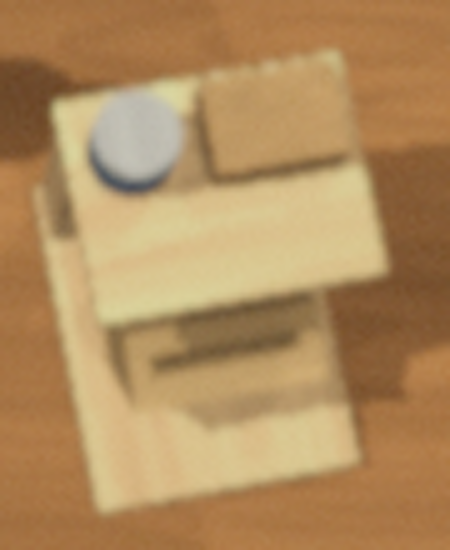

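View pics/rack_side.png

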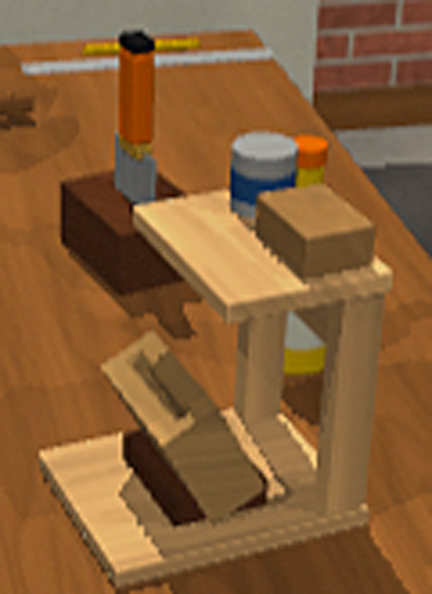

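The rack crops show the shelf's top corners in the top crop at (52,100), (340,50), (388,272) and (103,325). The base front is at (103,513) and (357,463), and the slot mouth at about (225,351). In the side crop the shelf front corners are (135,207) and (228,305). The zero-depth pixels spoiled the rectangles, so next I'll crop the drying block and fit the rack pose from the corners.

```bash
cat >> h.py <<'E'
from scipy.optimize import least_squares
def fit(obs,x0):
    # obs: list (cam, uv, local xyz mm); x=(x,y,yaw deg)
    def w(x,L):
        a=np.radians(x[2]);c,s=np.cos(a),np.sin(a);L=np.array(L)/1000
        return np.array([x[0]+c*L[0]-s*L[1],x[1]+s*L[0]+c*L[1],L[2]])
    f=lambda x:np.concatenate([proj(n,w(x,L))[0]-uv for n,uv,L in obs])
    r=least_squares(f,x0,x_scale=[.01,.01,1],loss="soft_l1");return r.x,f(r.x).reshape(-1,2)
E
python3 - <<'E'
from h import *
T=[((52,100),(130,75,200)),((340,50),(130,-75,200)),((388,272),(12,-75,200)),((103,325),(12,75,200)),((103,513),(-60,75,14)),((357,463),(-60,-75,14)),((225,351),(0,0,100))]
S=[((135,207),(12,75,200)),((228,305),(12,-75,200)),((390,268),(130,-75,200)),((40,455),(-60,75,14)),((118,575),(-60,-75,14)),((368,510),(130,-75,14))]
t=[("top",np.array(a)/5+(359.6,164.6),L) for a,L in T]; s=[("side",np.array(a)/3.6+(294.6,169.6),L) for a,L in S]
for o in(t,s,t+s):
    x,r=fit(o,[.6,-.15,10]);print(np.round(x,4),np.round(r,1).tolist())
t=np.load("top0.npz");W=cloud("top",t["d"]);v=t["d"]>0;z=W[...,2]
def rect(b,lo,hi,lab):
    m=np.zeros((480,640),bool);m[b[1]:b[3],b[0]:b[2]]=1;m&=v&(z>lo)&(z<hi)
    m=cv2.morphologyEx(m.astype(np.uint8),cv2.MORPH_OPEN,np.ones((3,3),np.uint8))>0
    P=W[m];r=cv2.minAreaRect(P[:,:2].astype(np.float32)*1000);print(lab,m.sum(),np.round(r[0],1),np.round(r[1],1),round(r[2],2),np.median(P[:,2]))
rect((235,185,305,250),.05,.07,"dry");rect((235,185,305,250),.18,.23,"scr")
rect((360,170,450,235),.19,.21,"shelf");rect((320,160,355,200),.03,.25,"bottle");rect((110,220,200,350),.02,.06,"hs")
a=cv2.resize(t["p"][185:250,235:305],None,fx=6,fy=6,interpolation=2);b=cv2.resize(np.load("side0.npz")["p"][172:258,302:358],None,fx=6,fy=6,interpolation=2)
o=np.zeros((520,800,3),np.uint8);o[:390,:420]=a;o[:516,440:776]=b;cv2.imwrite("pics/dry.png",o[:,:,::-1])
E
```

```text
[ 0.6245 -0.1944 11.6466] [[0.2, 0.1], [-0.1, -0.2], [0.2, -0.3], [-0.7, -0.1], [-0.8, -0.2], [0.8, -0.1], [0.3, 1.0]]
[ 0.6219 -0.1942 12.1038] [[-1.1, -0.2], [0.2, 0.2], [1.4, 1.0], [-1.1, -0.7], [-0.2, -0.3], [0.7, -0.2]]
[ 0.6235 -0.1942 11.6376] [[0.1, 0.5], [-0.2, 0.2], [0.1, 0.1], [-0.8, 0.3], [-0.9, 0.2], [0.7, 0.2], [0.2, 1.3], [-0.3, -0.3], [0.7, 0.2], [2.1, 1.2], [-0.3, -1.0], [0.1, -0.4], [1.4, 0.0]]
dry 1082 [687.4 179. ] [ 93.6 120.7] 16.1 0.059623354505571866
scr 128 [686.5 178.9] [22.6 30.3] 12.64 0.21050316801623575
shelf 1684 [ 694.2 -179.8] [118.7 152. ] 11.22 0.1997821280147507
bottle 559 [774.5 -14.6] [61.3 54.3] 78.99 0.1254013420427596
hs 2147 [486.  466.9] [257.  221.1] 60.98 0.033602820774409486
```

View pics/dry.png

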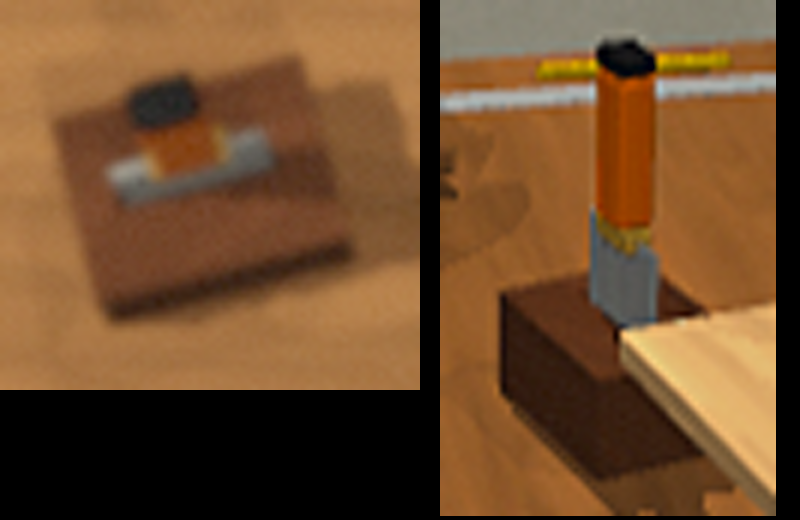

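The drying block is at (0.687, 0.179) with yaw about 16°, and the scraper top is centred on it at z≈0.21, as expected. The rack is at (0.624, -0.194) with yaw 11.6°, and the shelf's depth readings agree. Now I'll turn and approach.

Request:
step_arm --moves '[{"grip":1,"travel":[0,0,-0.25],"turn":-0.02296},{"grip":1,"travel":[0,0,-0.25],"turn":-0.02296},{"grip":1,"travel":[0,0,-0.25],"turn":-0.02296},{"grip":1,"travel":[0,0,-0.25],"turn":-0.02296},{"grip":1,"travel":[-0.57,-0.97,0],"turn":0},{"grip":1,"travel":[-0.57,-0.97,0],"turn":0},{"grip":1,"travel":[-0.57,-0.97,0],"turn":0},{"grip":1,"travel":[-0.57,-0.97,0],"turn":0},{"grip":1,"travel":[-0.57,-0.97,0],"turn":0},{"grip":1,"travel":[-0.57,-0.97,0],"turn":0}]'

```text
time: 1.1
eef_pos: [0.2964, 0.5512, 0.2508]
tool_rot: [[-0.961, -0.276, -0.0], [-0.276, 0.961, -0.001], [0.001, -0.001, -1.0]]
ft_force: [-0.5, 0.2, -0.4]
width: 0.999
finger_force: 0.0
```

Request:
step_arm --moves '[{"grip":1,"travel":[-0.57,-0.97,0],"turn":0},{"grip":1,"travel":[-0.57,-0.97,0],"turn":0},{"grip":1,"travel":[-0.57,-0.97,0],"turn":0},{"grip":1,"travel":[-0.57,-0.97,0],"turn":0},{"grip":1,"travel":[-0.57,-0.97,0],"turn":0},{"grip":1,"travel":[-0.57,-0.97,0],"turn":0},{"grip":1,"travel":[-0.57,-0.97,0],"turn":0},{"grip":1,"travel":[-0.57,-0.97,0],"turn":0},{"grip":1,"travel":[-0.57,-0.97,0],"turn":0},{"grip":1,"travel":[-0.57,-0.97,0],"turn":0}]'

```text
time: 2.1
eef_pos: [0.4593, 0.3963, 0.2509]
tool_rot: [[-0.961, -0.276, -0.001], [-0.276, 0.961, -0.001], [0.001, -0.0, -1.0]]
ft_force: [0.7, -0.3, -0.1]
width: 1.001
finger_force: 0.0
```

Request:
step_arm --moves '[{"grip":1,"travel":[-0.57,-0.97,0],"turn":0},{"grip":1,"travel":[-0.57,-0.97,0],"turn":0},{"grip":1,"travel":[-0.57,-0.97,0],"turn":0},{"grip":1,"travel":[-0.57,-0.97,0],"turn":0},{"grip":1,"travel":[-0.57,-0.97,0],"turn":0},{"grip":1,"travel":[-0.57,-0.97,0],"turn":0},{"grip":1,"travel":[-0.57,-0.97,0],"turn":0},{"grip":1,"travel":[-0.57,-0.97,0],"turn":0},{"grip":1,"travel":[0,0,0],"turn":0},{"grip":1,"travel":[0,0,0],"turn":0}]'

```text
time: 3.1
eef_pos: [0.5891, 0.2729, 0.2508]
tool_rot: [[-0.962, -0.275, -0.001], [-0.275, 0.962, -0.0], [0.001, 0.0, -1.0]]
ft_force: [-0.9, 0.3, 0.1]
width: 1.0
finger_force: 0.0
```

Request:
step_arm --moves '[{"grip":1,"travel":[-0.57,-0.98,0],"turn":0},{"grip":1,"travel":[-0.57,-0.98,0],"turn":0},{"grip":1,"travel":[-0.57,-0.98,0],"turn":0},{"grip":1,"travel":[-0.57,-0.98,0],"turn":0},{"grip":1,"travel":[-0.57,-0.97,0],"turn":0},{"grip":1,"travel":[-0.56,-0.97,0],"turn":0},{"grip":1,"travel":[0,0,0],"turn":0},{"grip":1,"travel":[0,0,0],"turn":0},{"grip":1,"travel":[0,0,0.5],"turn":0},{"grip":1,"travel":[0,0,0.5],"turn":0}]'

```text
time: 4.1
eef_pos: [0.6863, 0.1812, 0.2307]
tool_rot: [[-0.961, -0.278, -0.0], [-0.278, 0.961, 0.001], [-0.0, 0.001, -1.0]]
ft_force: [-1.2, 0.5, 0.1]
width: 1.0
finger_force: 0.0
```

Request:
step_arm --moves '[{"grip":1,"travel":[0,0,0.5],"turn":0},{"grip":1,"travel":[0,0,0.5],"turn":0},{"grip":1,"travel":[0,0,0.5],"turn":0},{"grip":1,"travel":[0,0,0.5],"turn":0},{"grip":1,"travel":[0,0,0.5],"turn":0},{"grip":1,"travel":[0,0,0.5],"turn":0},{"grip":1,"travel":[0,0,0.4],"turn":0},{"grip":1,"travel":[0,0,0],"turn":0},{"grip":1,"travel":[0,0,0],"turn":0},{"grip":1,"travel":[0,0,0],"turn":0}]'

```text
time: 5.1
eef_pos: [0.6877, 0.1794, 0.1639]
tool_rot: [[-0.961, -0.276, 0.001], [-0.276, 0.961, 0.0], [-0.001, 0.0, -1.0]]
ft_force: [0.4, 0.4, 0.2]
width: 0.998
finger_force: 0.0
```

```bash
python3 - <<'E'
from h import *
p,d=snap("side","g1",(270,110,400,250),4)
s=manip.get_state();print(s["eef_pos"],s["ft_force"])
E
```

```text
[0.68770053 0.17938578 0.16404023] [0.11833854 0.14254217 0.3454998 ]
```

View pics/g1.png

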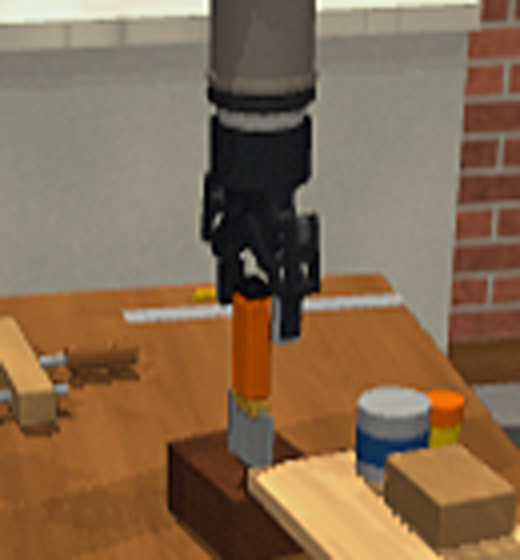

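The gripper straddles the handle, with the near finger at crop (290,310) and the handle at (252,345). Closing now.

Request:
step_arm --moves '[{"grip":0,"travel":[0,0,0],"turn":0},{"grip":0,"travel":[0,0,0],"turn":0},{"grip":0,"travel":[0,0,0],"turn":0},{"grip":0,"travel":[0,0,0],"turn":0},{"grip":0,"travel":[0,0,0],"turn":0},{"grip":0,"travel":[0,0,0],"turn":0},{"grip":0,"travel":[0,0,0],"turn":0},{"grip":0,"travel":[0,0,0],"turn":0},{"grip":0,"travel":[0,0,0],"turn":0},{"grip":0,"travel":[0,0,0],"turn":0}]'

```text
time: 6.15
eef_pos: [0.6873, 0.1794, 0.1634]
tool_rot: [[-0.961, -0.276, 0.0], [-0.276, 0.961, 0.0], [-0.0, 0.0, -1.0]]
ft_force: [-0.4, 0.9, 1.5]
width: 0.342
finger_force: 59.5
```

Request:
step_arm --moves '[{"grip":0,"travel":[0,0,-0.3],"turn":0},{"grip":0,"travel":[0,0,-0.4],"turn":0},{"grip":0,"travel":[0,0,-0.5],"turn":0},{"grip":0,"travel":[0,0,-0.5],"turn":0},{"grip":0,"travel":[0,0,-0.5],"turn":0},{"grip":0,"travel":[0,0,-0.5],"turn":0},{"grip":0,"travel":[0,0,-0.3],"turn":0},{"grip":0,"travel":[0,0,0],"turn":0},{"grip":0,"travel":[0,0,0],"turn":0},{"grip":0,"travel":[0,0,0],"turn":0}]'

```text
time: 7.15
eef_pos: [0.6869, 0.1792, 0.2226]
tool_rot: [[-0.961, -0.276, -0.001], [-0.276, 0.961, -0.0], [0.001, -0.0, -1.0]]
ft_force: [-0.2, 0.4, -1.7]
width: 0.345
finger_force: 59.2
```

Request:
step_arm --moves '[{"grip":0,"travel":[-0.5,0,0],"turn":0},{"grip":0,"travel":[-0.5,0,0],"turn":0},{"grip":0,"travel":[-0.5,0,0],"turn":0},{"grip":0,"travel":[-0.5,0,0],"turn":0},{"grip":0,"travel":[-0.5,0,0],"turn":0},{"grip":0,"travel":[-0.5,0,0],"turn":0},{"grip":0,"travel":[-0.5,0,0],"turn":0},{"grip":0,"travel":[0,0,0],"turn":0},{"grip":0,"travel":[0,0,0],"turn":0},{"grip":0,"travel":[0,0,0],"turn":0}]'

```text
time: 8.15
eef_pos: [0.7543, 0.1984, 0.2232]
tool_rot: [[-0.961, -0.276, -0.0], [-0.276, 0.961, -0.0], [0.0, -0.0, -1.0]]
ft_force: [-0.3, -0.5, -2.3]
width: 0.348
finger_force: 59.2
```

```bash
python3 - <<'E'
from h import *
p,d=snap("side","g2",(270,110,400,250),4)
s=manip.get_state();print(s["eef_pos"],s["ft_force"])
E
```

```text
[0.75425518 0.19848741 0.22329819] [ 0.93778811 -0.33788015 -1.90885729]
```

View pics/g2.png

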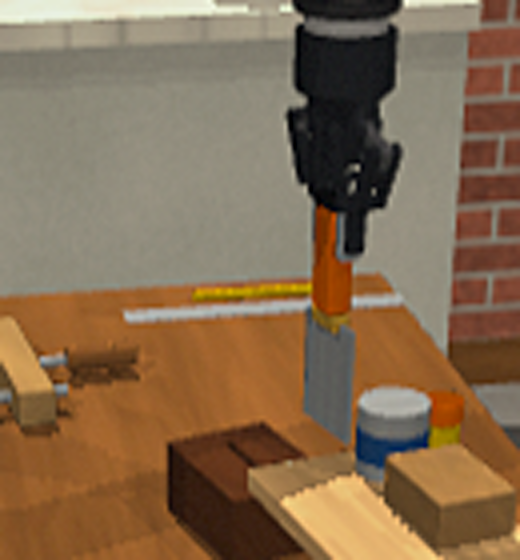

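The scraper is out and hangs straight beyond the empty block, with the blade edge at crop (330,430). Next I lower it and push the blade against the block's far edge.

Request:
step_arm --moves '[{"grip":0,"travel":[0,0,0.5],"turn":0},{"grip":0,"travel":[0,0,0.5],"turn":0},{"grip":0,"travel":[0,0,0.5],"turn":0},{"grip":0,"travel":[0,0,0.5],"turn":0},{"grip":0,"travel":[0,0,0.5],"turn":0},{"grip":0,"travel":[0.4,0,0],"turn":0},{"grip":0,"travel":[0.4,0,0],"turn":0},{"grip":0,"travel":[0.3,0,0],"turn":0},{"grip":0,"travel":[0.2,0,0],"turn":0},{"grip":0,"travel":[0.2,0,0],"turn":0}]'

```text
time: 9.2
eef_pos: [0.7269, 0.1908, 0.1747]
tool_rot: [[-0.961, -0.276, 0.004], [-0.276, 0.961, 0.002], [-0.005, 0.0, -1.0]]
ft_force: [5.1, 2.2, -2.0]
width: 0.344
finger_force: 59.6
```

Request:
step_arm --moves '[{"grip":0,"travel":[0.2,0,0],"turn":0},{"grip":0,"travel":[0.2,0,0],"turn":0},{"grip":0,"travel":[0.2,0,0],"turn":0},{"grip":0,"travel":[0.2,0,0],"turn":0},{"grip":0,"travel":[0.2,0,0],"turn":0},{"grip":0,"travel":[0.2,0,0],"turn":0},{"grip":0,"travel":[0.2,0,0],"turn":0},{"grip":0,"travel":[0.2,0,0],"turn":0},{"grip":0,"travel":[0.2,0,0],"turn":0},{"grip":0,"travel":[0.2,0,0],"turn":0}]'

```text
time: 10.2
eef_pos: [0.6871, 0.1789, 0.1734]
tool_rot: [[-0.961, -0.275, 0.0], [-0.275, 0.961, -0.0], [-0.0, -0.0, -1.0]]
ft_force: [5.4, 0.7, -1.6]
width: 0.345
finger_force: 59.4
```

```bash
python3 - <<'E'
from h import *
p,d=snap("side","g3",(270,110,400,250),4)
s=manip.get_state();print(s["eef_pos"],s["ft_force"],s["ft_torque"])
E
```

```text
[0.68660342 0.1788292  0.17342247] [ 4.02299489  1.21708435 -2.30882661] [ 0.36023844 -1.43077169  0.09608029]
```

View pics/g3.png

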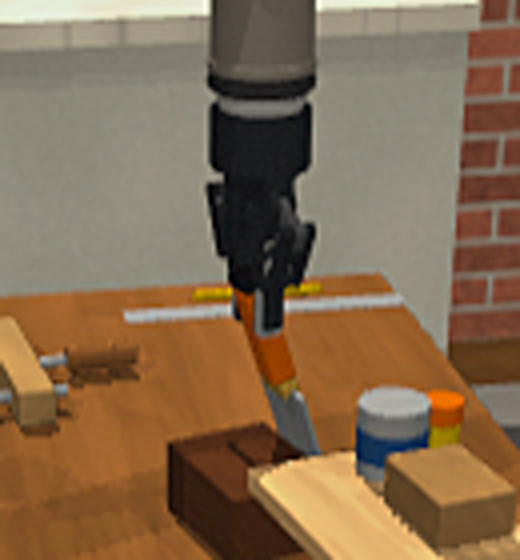

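The scraper is pivoting cleanly in the grip with about 5 N, and now leans about 20° (handle at (265,340), blade down to (310,450)). I'll finish the tilt and lift.

Request:
step_arm --moves '[{"grip":0,"travel":[0.25,0,0],"turn":0},{"grip":0,"travel":[0.25,0,0],"turn":0},{"grip":0,"travel":[0.25,0,0],"turn":0},{"grip":0,"travel":[0.25,0,0],"turn":0},{"grip":0,"travel":[0.25,0,0],"turn":0},{"grip":0,"travel":[0,0,0],"turn":0},{"grip":0,"travel":[0,0,0],"turn":0},{"grip":0,"travel":[0,0,-0.5],"turn":0},{"grip":0,"travel":[0,0,-0.6],"turn":0},{"grip":0,"travel":[0,0,-0.6],"turn":0}]'

```text
time: 11.25
eef_pos: [0.6625, 0.1722, 0.208]
tool_rot: [[-0.961, -0.275, -0.002], [-0.275, 0.961, -0.001], [0.002, -0.0, -1.0]]
ft_force: [0.5, -0.9, -1.2]
width: 0.34
finger_force: 59.4
```

Request:
step_arm --moves '[{"grip":0,"travel":[0,0,-0.6],"turn":0},{"grip":0,"travel":[0,0,-0.6],"turn":0},{"grip":0,"travel":[0,0,-0.6],"turn":0},{"grip":0,"travel":[0,0,-0.6],"turn":0},{"grip":0,"travel":[0,0,-0.6],"turn":0},{"grip":0,"travel":[0,0,-0.3],"turn":0},{"grip":0,"travel":[0,0,0],"turn":0},{"grip":0,"travel":[0,0,0],"turn":0},{"grip":0,"travel":[0,0,0],"turn":0},{"grip":0,"travel":[0,0,0],"turn":0}]'

```text
time: 12.25
eef_pos: [0.6629, 0.1723, 0.2725]
tool_rot: [[-0.961, -0.276, -0.001], [-0.276, 0.961, -0.0], [0.001, -0.0, -1.0]]
ft_force: [-0.1, -0.7, -1.5]
width: 0.345
finger_force: 59.4
```

```bash
python3 - <<'E'
from h import *
p,d=snap("side","g4",(290,110,390,230),5)
s=manip.get_state();print(s["time"],s["eef_pos"],s["ft_force"],s["ft_torque"])
E
```

```text
12.3 [0.66295166 0.17231044 0.27262952] [-1.10240469  0.11500592 -1.9221363 ] [-0.00814335  0.05682055  0.06242516]
```

View pics/g4.png

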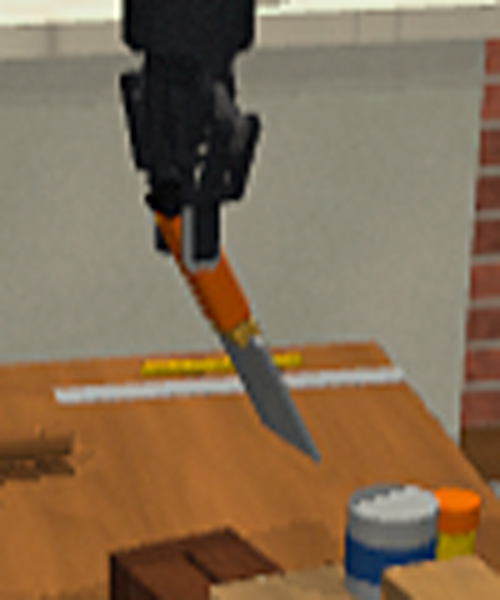

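The lean now looks close to 28°. The blade's near bottom corner is at crop (319,461) and the far one at (270,420). I'll get the exact tilt from the depth cloud and the corners.

```bash
cat > t.py <<'E'
from h import *
def tilt(n,name,pr=True):
    s=manip.get_state();R=s["tool_rot"];t=s["eef_pos"]
    z=np.load(name+".npz");W=cloud(n,z["d"]);P=(W-t)@R
    hsv=cv2.cvtColor(z["p"],cv2.COLOR_RGB2HSV)
    m=(z["d"]>0)&(abs(P[...,1])<.04)&(P[...,2]>.075)&(P[...,2]<.16)&(abs(P[...,0]+.05)<.06)
    m=cv2.erode(m.astype(np.uint8),np.ones((3,3)))>0
    Q=P[m]; 
    from numpy.polynomial import polynomial as pl
    k=np.ones(len(Q),bool)
    for _ in range(4):
        a,b=np.polyfit(Q[k,2],Q[k,0],1);r=Q[:,0]-a*Q[:,2]-b;k=abs(r)<.004
    print(n,len(Q),k.sum(),"tilt",np.degrees(np.arctan(-a)),"x at z0",b*1e3,"res",r[k].std()*1e3,"ymin/max",Q[k,1].min(),Q[k,1].max(),"z",Q[k,2].min(),Q[k,2].max())
E
python3 - <<'E'
from t import *
tilt("side","g4")
p,d=manip.camera("top");np.savez("g4t.npz",p=p,d=d);tilt("top","g4t")
s=manip.get_state();R=s["tool_rot"];t=s["eef_pos"]
obs=[((319,461),-35,0),((270,420),35,0),((222,337),35,93)]
# model: scraper axis from edge point e=(ex,ey,ez) tool mm; up dir=(sin th,0,-cos th)
def w(q,y,z):
    th=np.radians(q[0]);return t+R@(np.array([q[1]+z*np.sin(th),y*1.0,q[2]-z*np.cos(th)])/1000)
f=lambda q:np.concatenate([proj("side",w(q,y,z))[0]-(np.array(a)/5+(289.6,109.6)) for a,y,z in obs])
r=least_squares(f,[28,-75,130]);print(r.x,f(r.x))
E
```

```text
side 56 56 tilt 28.4588627511684 x at z0 -6.2580363108718435 res 0.8674743222045425 ymin/max -0.03671054720792613 0.019434931376395147 z 0.08167539445488871 0.11941246412038113Traceback (most recent call last):
  File "<stdin>", line 3, in <module>
  File "t.py", line 12, in tilt
    a,b=np.polyfit(Q[k,2],Q[k,0],1);r=Q[:,0]-a*Q[:,2]-b;k=abs(r)<.004
        ~~~~~~~~~~^^^^^^^^^^^^^^^^^
    raise TypeError("expected non-empty vector for x")
TypeError: expected non-empty vector for x
```

```bash
python3 - <<'E'
from t import *
s=manip.get_state();R=s["tool_rot"];t=s["eef_pos"]
c=manip.camera_params("side");cp=-cv2.Rodrigues(c["rvec"])[0].T@c["tvec"];print("cam",cp,"tool",(cp-t)@R)
obs=[((319,461),-35,0),((270,420),35,0),((222,337),35,93)]
def w(q,y,z):
    th=np.radians(q[0]);return t+R@(np.array([q[1]+z*np.sin(th),y*1.0,q[2]-z*np.cos(th)])/1000)
f=lambda q:np.concatenate([proj("side",w(q,y,z))[0]-(np.array(a)/5+(289.6,109.6)) for a,y,z in obs])
r=least_squares(f,[28,-75,130]);print(r.x,f(r.x))
z=np.load("g4t.npz");P=(cloud("top",z["d"])-t)@R
m=(z["d"]>0)&(abs(P[...,1])<.045)&(P[...,2]<.18)&(P[...,2]>.02)&(P[...,0]<-.02)&(P[...,0]>-.12)
Q=P[m]*1e3;print(m.sum(),np.round(Q[::max(1,m.sum()//15)],0).tolist(),np.percentile(Q,[1,99],axis=0).round(1) if len(Q) else 0)
E
```

```text
cam [ 0.40685907 -1.12046172  0.69842347] tool [ 0.60294996 -1.17213877 -0.42511363]
[ 30.69342782 -83.3932362  135.41049867] [ 1.76326824  1.24266763  0.68461656  1.84050493 -2.28956204 -2.88555761]
1 [[-79.0, -35.0, 126.0]] [[-79.3 -35.  126.5]
 [-79.3 -35.  126.5]]
```

The tilt is 28.5° and the edge sits where the geometry predicts. I'll align yaw to the rack, back away towards the robot, then slide across in front of the bottle and shelf.

Request:
step_arm --moves '[{"grip":0,"travel":[0,0,0],"turn":0.0122},{"grip":0,"travel":[0.5,0,0],"turn":0},{"grip":0,"travel":[0.9,0,0],"turn":0},{"grip":0,"travel":[0.9,0,0],"turn":0},{"grip":0,"travel":[0.9,0,0],"turn":0},{"grip":0,"travel":[0.9,0,0],"turn":0},{"grip":0,"travel":[0.9,0,0],"turn":0},{"grip":0,"travel":[0.9,0,0],"turn":0},{"grip":0,"travel":[0.9,0,0],"turn":0},{"grip":0,"travel":[0.9,0,0],"turn":0}]'

```text
time: 13.35
eef_pos: [0.5109, 0.141, 0.2733]
tool_rot: [[-0.979, -0.203, -0.0], [-0.203, 0.979, -0.0], [0.0, -0.0, -1.0]]
ft_force: [-0.0, 0.5, -1.9]
width: 0.341
finger_force: 59.4
```

Request:
step_arm --moves '[{"grip":0,"travel":[0.9,0,0],"turn":0},{"grip":0,"travel":[0.9,0,0],"turn":0},{"grip":0,"travel":[0.48,0,0],"turn":0},{"grip":0,"travel":[0,-0.5,0],"turn":0},{"grip":0,"travel":[0,-0.9,0],"turn":0},{"grip":0,"travel":[0,-0.9,0],"turn":0},{"grip":0,"travel":[0,-0.9,0],"turn":0},{"grip":0,"travel":[0,-0.9,0],"turn":0},{"grip":0,"travel":[0,-0.9,0],"turn":0},{"grip":0,"travel":[0,-0.9,0],"turn":0}]'

```text
time: 14.35
eef_pos: [0.4923, 0.0151, 0.2734]
tool_rot: [[-0.98, -0.201, 0.001], [-0.201, 0.98, -0.0], [-0.001, -0.001, -1.0]]
ft_force: [0.5, -0.2, -1.8]
width: 0.343
finger_force: 59.4
```

Request:
step_arm --moves '[{"grip":0,"travel":[0,-0.9,0],"turn":0},{"grip":0,"travel":[0,-0.9,0],"turn":0},{"grip":0,"travel":[0,-0.9,0],"turn":0},{"grip":0,"travel":[0,-0.9,0],"turn":0},{"grip":0,"travel":[0,-0.9,0],"turn":0},{"grip":0,"travel":[0,-0.9,0],"turn":0},{"grip":0,"travel":[0,-0.9,0],"turn":0},{"grip":0,"travel":[0,-0.9,0],"turn":0},{"grip":0,"travel":[0,-0.9,0],"turn":0},{"grip":0,"travel":[0,-0.9,0],"turn":0}]'

```text
time: 15.35
eef_pos: [0.5281, -0.1615, 0.2733]
tool_rot: [[-0.979, -0.202, 0.0], [-0.202, 0.979, -0.001], [-0.0, -0.001, -1.0]]
ft_force: [1.4, 0.6, -2.0]
width: 0.34
finger_force: 59.4
```

Request:
step_arm --moves '[{"grip":0,"travel":[0,-0.9,0],"turn":0},{"grip":0,"travel":[0,-0.9,0],"turn":0},{"grip":0,"travel":[0,-0.5,0],"turn":0},{"grip":0,"travel":[0,-0.36,0],"turn":0},{"grip":0,"travel":[0,0,0],"turn":0},{"grip":0,"travel":[0,0,0],"turn":0},{"grip":0,"travel":[0,0,0],"turn":0},{"grip":0,"travel":[0,0,0],"turn":0},{"grip":0,"travel":[0,0,0],"turn":0},{"grip":0,"travel":[0,0,0],"turn":0}]'

```text
time: 16.35
eef_pos: [0.5384, -0.2115, 0.2733]
tool_rot: [[-0.979, -0.202, 0.0], [-0.202, 0.979, 0.0], [-0.0, 0.0, -1.0]]
ft_force: [-0.9, -0.1, -2.6]
width: 0.345
finger_force: 59.5
```

```bash
python3 - <<'E'
from t import *
p,d=manip.camera("side");np.savez("g5.npz",p=p,d=d);tilt("side","g5")
q,e=manip.camera("top");np.savez("g5t.npz",p=q,d=e)
s=manip.get_state();t,R=s["eef_pos"],s["tool_rot"];print(s["time"],t,np.round(R,4),s["ft_force"])
a=math.radians(11.6) if 0 else np.radians(11.6);X=np.array([np.cos(a),np.sin(a)]);Y=np.array([-X[1],X[0]]);dl=t[:2]-[.624,-.1942];print("rack x,y of TCP mm",dl@X*1e3,dl@Y*1e3)
# side slot-block mouth plane from depth in rack coords
for n,dd in(("side",d),("top",e)):
    W=cloud(n,dd);L=np.dstack([(W[...,:2]-[.624,-.1942])@np.stack([X,Y],1),W[...,2:]])*1e3
    m=(dd>0)&(abs(L[...,1])<40)&(abs(L[...,0])<25)&(abs(L[...,2]-100)<25)
    print(n,m.sum(),"mouth plane dev", np.median((L[m]-[0,0,100])@[-np.sin(.4887),0,np.cos(.4887)]))
o=np.zeros((560,800,3),np.uint8);o[:,:440]=cv2.resize(p[130:310,290:431],(440,560),interpolation=2);b=cv2.resize(q[165:275,360:430],(350,550),interpolation=2);o[:550,450:]=b
cv2.imwrite("pics/g5.png",o[:,:,::-1])
E
```

```text
side 20 18 tilt 27.432198209371162 x at z0 -8.77830845769493 res 0.32724579096220785 ymin/max -0.03803549420124108 0.001031183724062102 z 0.07607039977075006 0.10653790613256911
16.45 [ 0.5383625  -0.21165624  0.27333267] [[-9.795e-01 -2.014e-01  1.000e-04]
 [-2.014e-01  9.795e-01  1.000e-04]
 [-1.000e-04  0.000e+00 -1.000e+00]] [-0.74776355 -0.44954326 -2.3479462 ]
rack x,y of TCP mm -87.3984429956695 0.12011157538043687
side 324 mouth plane dev 1.5555499371498875
top 288 mouth plane dev -2.379261671661256
```

View pics/g5.png

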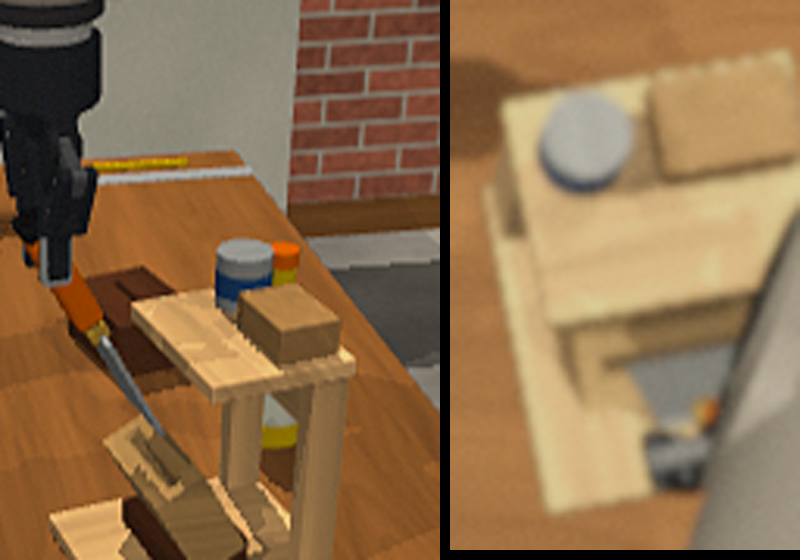

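The side crop shows the blade's near corner at (163,430), just above the slot block, and the handle leaning to the front. The top crop shows the blade's far corner at (632,362), parallel to the slot. I'll check these against the predicted pose.

```bash
python3 - <<'E'
from t import *
s=manip.get_state();t,R=s["eef_pos"],s["tool_rot"]
def P(x,y,z):return t+R@(np.array([x,y,z])/1000)
su=np.array([290+163/3.12-.3,130+430/3.11-.3]);tu=np.array([360+182/5-.4,165+362/5-.4])
print("side meas",su,"pred",proj("side",P(-80.7,-35,128.3)));print("top meas",tu,"pred",proj("top",P(-80.7,35,128.3)))
f=lambda q:np.r_[proj("side",P(q[0],q[1]-35,q[2]))[0]-su,proj("top",P(q[0],q[1]+35,q[2]))[0]-tu]
r=least_squares(f,[-80,0,128]);print(r.x,r.fun)
z=np.load("g5t.npz");Q=((cloud("top",z["d"])-t)@R)[z["d"]>0]*1e3
m=(abs(Q[:,1])<60)&(Q[:,2]<135)&(Q[:,2]>85)&(Q[:,0]<-40)&(Q[:,0]>-90);Q=Q[m];Q=Q[(Q[:,0]+11.2+.542*Q[:,2]<8)&(Q[:,0]+11.2+.542*Q[:,2]>-12)];print(len(Q),np.percentile(Q,[1,50,99],axis=0).round(1));a=np.polyfit(Q[:,2],Q[:,0],1);print(a,np.degrees(np.arctan(-a[0])))
E
```

```text
side meas [341.94358974 267.96366559] pred [[342.8755342  268.59989454]]
top meas [396. 237.] pred [[394.18343667 237.8311388 ]]
[-78.78313381  -3.58257412 123.69262948] [ 0.87149069 -0.16601479 -0.13783309  0.98422868]
130 [[-82.7 -19.7  86. ]
 [-71.9   8.1 109.7]
 [-59.4  33.5 133.5]]
[ -0.50635329 -16.37594656] 26.85552388150055
```

Everything agrees within about 2 mm, so I'll shift y by +1.5 mm. Then I descend to the mouth and start inserting along the slot axis.

Request:
step_arm --moves '[{"grip":0,"travel":[0,0.075,0.3],"turn":0},{"grip":0,"travel":[0,0,0.4],"turn":0},{"grip":0,"travel":[0,0,0.4],"turn":0},{"grip":0,"travel":[0,0,0.3],"turn":0},{"grip":0,"travel":[0,0,0.19],"turn":0},{"grip":0,"travel":[0,0,0],"turn":0},{"grip":0,"travel":[-0.117,0,0.221],"turn":0},{"grip":0,"travel":[-0.117,0,0.221],"turn":0},{"grip":0,"travel":[-0.117,0,0.221],"turn":0},{"grip":0,"travel":[0,0,0],"turn":0}]'

```text
time: 17.45
eef_pos: [0.545, -0.2085, 0.2274]
tool_rot: [[-0.979, -0.202, -0.001], [-0.202, 0.979, 0.0], [0.001, 0.001, -1.0]]
ft_force: [-0.4, 0.5, -1.7]
width: 0.342
finger_force: 59.5
```

Request:
step_arm --moves '[{"grip":0,"travel":[-0.07,0,0.132],"turn":0},{"grip":0,"travel":[-0.07,0,0.132],"turn":0},{"grip":0,"travel":[-0.07,0,0.132],"turn":0},{"grip":0,"travel":[-0.07,0,0.132],"turn":0},{"grip":0,"travel":[0,0,0],"turn":0},{"grip":0,"travel":[0,0,0],"turn":0},{"grip":0,"travel":[0,0,0],"turn":0},{"grip":0,"travel":[0,0,0],"turn":0},{"grip":0,"travel":[0,0,0],"turn":0},{"grip":0,"travel":[0,0,0],"turn":0}]'

```text
time: 18.45
eef_pos: [0.5504, -0.2078, 0.2177]
tool_rot: [[-0.98, -0.201, 0.0], [-0.201, 0.98, 0.0], [-0.0, 0.0, -1.0]]
ft_force: [-0.2, 0.1, -1.9]
width: 0.345
finger_force: 59.5
```

There's no contact force with the edge about 12 mm inside the mouth, so the blade has entered. Continuing.

Request:
step_arm --moves '[{"grip":0,"travel":[-0.07,0,0.132],"turn":0},{"grip":0,"travel":[-0.07,0,0.132],"turn":0},{"grip":0,"travel":[-0.07,0,0.132],"turn":0},{"grip":0,"travel":[-0.07,0,0.132],"turn":0},{"grip":0,"travel":[-0.07,0,0.132],"turn":0},{"grip":0,"travel":[-0.07,0,0.132],"turn":0},{"grip":0,"travel":[-0.07,0,0.132],"turn":0},{"grip":0,"travel":[-0.07,0,0.132],"turn":0},{"grip":0,"travel":[0,0,0],"turn":0},{"grip":0,"travel":[0,0,0],"turn":0}]'

```text
time: 19.45
eef_pos: [0.5614, -0.2056, 0.1965]
tool_rot: [[-0.98, -0.201, -0.0], [-0.201, 0.98, -0.0], [0.0, 0.0, -1.0]]
ft_force: [-0.0, -0.2, -2.5]
width: 0.342
finger_force: 59.5
```

Request:
step_arm --moves '[{"grip":0,"travel":[-0.07,0,0.132],"turn":0},{"grip":0,"travel":[-0.07,0,0.132],"turn":0},{"grip":0,"travel":[-0.07,0,0.132],"turn":0},{"grip":0,"travel":[-0.07,0,0.132],"turn":0},{"grip":0,"travel":[-0.07,0,0.132],"turn":0},{"grip":0,"travel":[-0.07,0,0.132],"turn":0},{"grip":0,"travel":[-0.07,0,0.132],"turn":0},{"grip":0,"travel":[0,0,0],"turn":0},{"grip":0,"travel":[0,0,0],"turn":0},{"grip":0,"travel":[0,0,0],"turn":0}]'

```text
time: 20.45
eef_pos: [0.571, -0.2036, 0.1782]
tool_rot: [[-0.98, -0.201, 0.0], [-0.201, 0.98, -0.0], [-0.0, -0.0, -1.0]]
ft_force: [-0.1, 0.4, -1.7]
width: 0.342
finger_force: 59.5
```

Request:
step_arm --moves '[{"grip":0,"travel":[-0.07,0,0.132],"turn":0},{"grip":0,"travel":[-0.07,0,0.132],"turn":0},{"grip":0,"travel":[-0.07,0,0.132],"turn":0},{"grip":0,"travel":[-0.07,0,0.132],"turn":0},{"grip":0,"travel":[-0.035,0,0.066],"turn":0},{"grip":0,"travel":[-0.035,0,0.066],"turn":0},{"grip":0,"travel":[0,0,0],"turn":0},{"grip":0,"travel":[0,0,0],"turn":0},{"grip":0,"travel":[0,0,0],"turn":0},{"grip":0,"travel":[0,0,0],"turn":0}]'

```text
time: 21.45
eef_pos: [0.5779, -0.2022, 0.165]
tool_rot: [[-0.98, -0.201, 0.0], [-0.201, 0.98, 0.0], [-0.0, -0.0, -1.0]]
ft_force: [0.6, 0.5, -1.7]
width: 0.341
finger_force: 59.5
```

Request:
step_arm --moves '[{"grip":0,"travel":[-0.023,0,0.044],"turn":0},{"grip":0,"travel":[0,0,0],"turn":0},{"grip":0,"travel":[-0.023,0,0.044],"turn":0},{"grip":0,"travel":[0,0,0],"turn":0},{"grip":0,"travel":[-0.023,0,0.044],"turn":0},{"grip":0,"travel":[0,0,0],"turn":0},{"grip":0,"travel":[0,0,0],"turn":0},{"grip":0,"travel":[0,0,0],"turn":0},{"grip":0,"travel":[0,0,0],"turn":0},{"grip":0,"travel":[0,0,0],"turn":0}]'

```text
time: 22.45
eef_pos: [0.5786, -0.2022, 0.1635]
tool_rot: [[-0.98, -0.201, -0.0], [-0.201, 0.98, 0.0], [0.0, 0.0, -1.0]]
ft_force: [-6.7, 1.4, 11.0]
width: 0.347
finger_force: 61.1
```

Axial contact at TCP z=0.1635 (predicted floor 0.162) means the blade is on the slot floor. One more small press to confirm.

Request:
step_arm --moves '[{"grip":0,"travel":[-0.023,0,0.044],"turn":0},{"grip":0,"travel":[0,0,0],"turn":0},{"grip":0,"travel":[-0.023,0,0.044],"turn":0},{"grip":0,"travel":[0,0,0],"turn":0},{"grip":0,"travel":[0,0,0],"turn":0},{"grip":0,"travel":[0,0,0],"turn":0},{"grip":0,"travel":[0,0,0],"turn":0},{"grip":0,"travel":[0,0,0],"turn":0},{"grip":0,"travel":[0,0,0],"turn":0},{"grip":0,"travel":[0,0,0],"turn":0}]'

```text
time: 23.45
eef_pos: [0.5788, -0.2024, 0.1634]
tool_rot: [[-0.98, -0.2, -0.001], [-0.2, 0.98, 0.001], [0.001, 0.001, -1.0]]
ft_force: [-13.2, 2.4, 23.9]
width: 0.345
finger_force: 62.9
```

```bash
python3 - <<'E'
from h import *
p,d=manip.camera("side");np.savez("g6.npz",p=p,d=d)
s=manip.get_state();print(s["eef_pos"],s["ft_force"])
a=np.radians(11.6);X=np.array([np.cos(a),np.sin(a)]);Y=np.array([-X[1],X[0]]);W=cloud("side",d);L=np.dstack([(W[...,:2]-[.6230,-.1942])@np.stack([X,Y],1),W[...,2:]])*1e3
h=cv2.cvtColor(p,cv2.COLOR_RGB2HSV);S=(L-[0,0,100])@np.array([[np.cos(.4887),0,np.sin(.4887)],[0,1,0],[-np.sin(.4887),0,np.cos(.4887)]]).T
m=(d>0)&(abs(S[...,0])<25)&(abs(S[...,1])<40)&(S[...,2]>5)&(S[...,2]<90)
org=m&(h[...,0]<14)&(h[...,1]>180)&(h[...,2]>110)
br=m&(h[...,1]<70)
for k,n in((org,"orange"),(br,"grey")): print(n,k.sum(),np.percentile(S[k],[2,50,98],axis=0).round(1).tolist() if k.sum() else "")
E
```

```text
[ 0.57874878 -0.20240845  0.16338234] [-13.65306593   2.16806386  24.65318904]
orange 118 [[-11.0, -17.1, 31.3], [-0.9, -13.4, 52.0], [8.7, -9.2, 74.8]]
grey 41 [[-15.9, -35.5, 5.2], [-2.5, -24.4, 76.9], [3.6, -12.7, 90.0]]
```

The contact is stiff and axial at 27 N, and the orange handle starts about 28–31 mm above the mouth against 26 nominal, so the scraper is home. I'll relieve the preload, open and retreat along the axis.

Request:
step_arm --moves '[{"grip":0,"travel":[0.03,0,-0.06],"turn":0},{"grip":0,"travel":[0.03,0,-0.06],"turn":0},{"grip":0,"travel":[0,0,0],"turn":0},{"grip":0,"travel":[0,0,0],"turn":0},{"grip":0.6,"travel":[0,0,0],"turn":0},{"grip":0.8,"travel":[0,0,0],"turn":0},{"grip":0.8,"travel":[0,0,0],"turn":0},{"grip":0.8,"travel":[0,0,0],"turn":0},{"grip":0.8,"travel":[0,0,0],"turn":0},{"grip":0.8,"travel":[0,0,0],"turn":0}]'

```text
time: 24.5
eef_pos: [0.5789, -0.2019, 0.1628]
tool_rot: [[-0.98, -0.201, -0.0], [-0.201, 0.98, -0.0], [0.0, 0.0, -1.0]]
ft_force: [0.3, 0.2, -0.7]
width: 0.8
finger_force: 0.0
```

Request:
step_arm --moves '[{"grip":0.8,"travel":[0.1,0,-0.2],"turn":0},{"grip":0.8,"travel":[0.2,0,-0.4],"turn":0},{"grip":0.8,"travel":[0.3,0,-0.6],"turn":0},{"grip":0.8,"travel":[0.3,0,-0.6],"turn":0},{"grip":0.8,"travel":[0.3,0,-0.6],"turn":0},{"grip":0.8,"travel":[0.3,0,-0.6],"turn":0},{"grip":0.8,"travel":[0.3,0,-0.6],"turn":0},{"grip":0.8,"travel":[0.3,0,-0.6],"turn":0},{"grip":0.8,"travel":[0,0,0],"turn":0},{"grip":0.8,"travel":[0,0,0],"turn":0}]'

```text
time: 25.5
eef_pos: [0.5378, -0.2103, 0.2471]
tool_rot: [[-0.98, -0.201, 0.001], [-0.201, 0.98, 0.0], [-0.001, -0.0, -1.0]]
ft_force: [0.8, 0.5, -0.9]
width: 0.799
finger_force: 0.0
```

```bash
python3 - <<'E'
from h import *
p,d=manip.camera("side")
s=manip.get_state();print(s["time"],s["eef_pos"],s["ft_force"],s["width"])
a=np.radians(11.6);X=np.array([np.cos(a),np.sin(a)]);Y=np.array([-X[1],X[0]]);W=cloud("side",d);L=np.dstack([(W[...,:2]-[.6230,-.1942])@np.stack([X,Y],1),W[...,2:]])*1e3
h=cv2.cvtColor(p,cv2.COLOR_RGB2HSV);S=(L-[0,0,100])@np.array([[np.cos(.4887),0,np.sin(.4887)],[0,1,0],[-np.sin(.4887),0,np.cos(.4887)]]).T
m=(d>0)&(abs(S[...,0])<30)&(abs(S[...,1])<40)&(S[...,2]>5)&(S[...,2]<160)
org=m&(h[...,0]<14)&(h[...,1]>180)&(h[...,2]>110)
for k,n in((org,"orange"),(m&(S[...,2]>100),"top")): print(n,k.sum(),np.percentile(S[k],[2,50,98],axis=0).round(1).tolist())
q=S[org];f=np.polyfit(q[:,2],q[:,0],1);print("lean error deg",np.degrees(np.arctan(f[0])))
E
```

```text
25.55 [ 0.53775411 -0.21006633  0.24657593] [ 0.16952576  0.1397324  -0.39347539] 0.7992936765181
orange 240 [[-18.5, -16.4, 32.4], [-7.8, -13.3, 72.3], [3.0, -9.5, 109.6]]
top 142 [[-21.1, -15.7, 101.4], [-10.7, -10.8, 120.7], [-0.0, 11.7, 125.5]]
lean error deg -4.028439988405871
```

```bash
python3 -c "
from rig import manip
print(manip.hand_in())"
```

```text
the job is handed in; nothing more can be done
None
```

The scraper is in the leaning slot with its blade on the floor, released and handed in at about 26 s; I held it until it bottomed out, it has settled about 4° further forward within the slot's play, and the arm stayed clear of the other items.

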